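# Press a stock tin shut in the bench squeezer

## Task

One of the tins on the table still has its lid standing proud. Stand it upright between the jaws of the two-handled squeezer, squeeze both handles together until the lid clicks fully home, let the handles spring open again, and stand the closed tin upright in the empty middle place of the stock carton. Leave the shut tins and the jar undisturbed, and do not press the lid on any other way.

Things in the scene. Friction and masses are not known exactly. Their poses are not given: they have to be found in the camera images.
- tin_mid (a point): Centre (half-way up) of the open tin (its body without the lid), upright, 56 mm wide (x), 28 thick (y), 80 high (z up), about 0.2 kg. Its lid, a 54 x 4 x 76 mm plate, is on the -y side, outer face 25 mm from this point while proud (tin 39 mm thick in all), 18 mm when shut (32 mm). Lift by the body's narrow end faces (fingers closing along x), high up. Either way round will do in squeezer and carton.
- tin_lid (a joint): How far the open tin's lid is pressed in, m: 0 = standing proud, 0.007 = fully home. The force needed grows to a peak of about 26 N near 0.002, then falls; beyond 0.0045 the lid snaps home by itself and stays.
- press: The fixed squeezer, origin below nest at table height, same axes. Base plate 150 x 120 x 8 mm (x -45 to +105). Pivot posts and cap at x = +50 to +80 mm, 47 mm high. The handle arms run from there to -x at both sides of the tin, inner faces 25 to 33 mm off the mid-line when open, tops 40 mm above the table (rubber grips 48 mm).
- nest (a point): Where the tin is to stand, narrow ends towards this frame's +-x: top of the squeezer's fixed base plate, 8 mm above the table, mid-way between the jaws. x points from the handle ends to the pivots, y to the left handle, z up. Jaws: upright bosses at x = 0, y = +-24.5 mm when open, tops 40 mm above the table.
- grip_l (a point): Middle of the left (+y) handle's black grip, a bar 10 mm thick, 70 mm long along x, 20 to 48 mm above the table (free below); this point is 34 mm up. Open: 105 mm to -x of nest, 29 mm to +y; both grips then measure 68 mm over their outsides, and about 30 mm with the lid home. Squeeze both here from above. 170 mm from the hinge (jaw: 65 mm), so the click takes about 10 N here.
- grip_r (a point): The same on the right handle (mirror image, -y side).
- handle_l (a joint): Left handle's hinge, rad: 0 = open (a light spring returns it there), grows as it is squeezed in. The jaws meet the open tin at about 0.075 each, the lid is home at about 0.12 each, stop at 0.16.
- handle_r (a joint): Right handle's hinge, the same.
- slot (a point): Centre of the floor (4 mm above the table) of the empty middle place of the carton: about 117 mm along x, 51 mm along y, between 4 mm partitions 35 mm high. A tin stands there with its wide faces along the partitions (its x along this x).
- carton: Fixed cardboard stock carton, 125 (x) x 170 (y) x 35 mm high, three places side by side along y; origin at the centre of its underside, axes as slot.
- stock_a: Shut tin, 56 x 32 x 80 mm, already standing in the carton's -y place; origin at the middle of its underside. Leave alone.
- stock_b: Shut tin, same, in the carton's +y place. Leave alone.
- shut_tin: Shut tin, 56 x 32 x 80 mm, upright on the table; origin at the middle of its underside. Leave alone.
- jar: Glass jar with a steel cap, 68 mm diameter, 150 mm high, upright on the table; origin at the middle of its underside. Leave alone.
Things that resemble listed ones, but are neither listed nor needed, are in the scene too. What is shaped like the part that bears tin_mid but pink is not meant. Of the things shaped like the carton, the cardboard one is meant.

How it is judged:
By the outcome, as a careful person would: the job done as asked, in the order asked, and still so for the second after the job is handed in, with the robot touching nothing.
It also fails if it takes over 69 s, if anything falls off the work surface, if the arm or the gripper's body presses on something with over 40 N, if the wrist force passes 120 N, or if a joint passes its speed limit or range.

## Robot

A 6-joint arm with a two-finger parallel gripper is mounted at the origin on the work surface. World frame = base frame: x ahead of the robot, y to its left, z up, the work surface at z = 0. Lengths are in mm, angles in rad, forces in N, time in s.
With the tool pointing down it reaches from about 350 to 875 mm from the base axis. Payload 15.5 kg.
Tool frame: the origin (TCP) lies on the centre line of the jaws, within the pads' length; the fingertips stand 11 mm ahead of it and the grasp point (between the pads) lies 8 mm behind it (r.tips_ahead is the z of the fingertips in the tool frame, in mm); z points along the fingers, y is the line along which they close (so a half turn about z gives the same grasp; the last joint's range is limited). The gripper opens to 85 mm and grips with 20 to 120 N. Pads are 22 mm wide; open, the fingers measure 114 mm over their backs; the gripper's body (76 mm by 85 mm) begins 54 mm behind the grasp point. The pads swing forward as they close: fully open they stand 13 mm farther back than shut.
Start: joints at [-1.27, 0.494, 1.345, -0, 1.302, -0.096], TCP at [241.544, -576.44, 211.777] pointing down, gripper open.
Joint ranges: [-2.91, 2.91], [-0.82, 2.16], [0.22, 2.67], [-1.22, 4.37], [0.12, 2.79], [-3.08, 3.08]. Speed limits (rad/s): [1.89, 1.89, 2.57, 3.01, 3.01, 3.01].

## Interface

Orientations are given as a unit quaternion [x, y, z, w].
In Python, from cell import sensors, optics, r gives the robot as it stands. The module is installed in compiled form; this text tells all that it offers.
- The arm moves only by the tool move_arm, never from a script. Its argument "rows" is a list that holds one entry, the list of rows, each a list of 7 numbers: the opening, from -1 (shut) to 1 (fully open), so that 0 is half open, then the shift along the tool's x, y, z in mm, then the turn, a rotation vector about the tool's x, y, z in degrees. A call has 1 to 8 rows; each row is the pose to reach, as a shift and turn from the pose commanded when the call began, along the tool's axes at that moment; what a row does not reach only later rows make up. A row lasts 1/8 s, in which the tool goes at most 62.5 mm and 10.7 degrees, less where a joint would pass 70% of its speed; a pose out of reach is approached as far as the arm can. A call with a gripper value outside its range is refused whole. The fingers move at their own pace and stop on an object; "grip_force" is the grip in N (left out, the last holds). Time passes only in rows, so rows that repeat a pose let the fingers close. It gives the time, the measured TCP pose, the force, the opening and the grip force at its end, in the units of the state.
- sensors.sense(): the state, without advancing time (a new reading comes with each control period).
- optics.get_image(name): name is "scene" or "top" or "wrist"; returns the picture (420x560x3 uint8, red, green, blue); there is no depth.
- optics.camera_model(name): a dict with "K" (3x3 intrinsics, pixels), "k1" (the pictures are not rectified: a ray, as slopes to the right and down, at radius r is drawn at 1 + k1 r^2 times it, then the intrinsics apply), "T" (4x4, takes a point from camera to world coordinates). Camera axes: x right, y up, looking along -z (the intrinsics and any distortion apply to the point x, -y, -z); pixel columns grow to the right and rows downward; lengths in mm; the calibration is good to about 2 mm. A picture is of the moment at which its call begins: read the wrist's pose just before it. camera_model takes no time and is no camera call; for the wrist camera it gives the pose at the moment of the call.
- r.job_done(): hands the job in; it is judged then, once.
The state is a dict: "time": time; "joint_pos": joint angles; "qvel": joint speeds; "joint_efforts": joint torques, N m; "position": TCP position; "tcp_rot": TCP orientation; "force": force on the tool from outside, world axes, zero at the start; "moment": the same for the moment, N m; "gripper_width": opening from 0.0 (shut) to 1.0 (fully open); "finger_force": force on a finger pad.
Only numpy, scipy, OpenCV 4.12 (cv2) and the standard library are available. Lean on these libraries where they do the work, as an engineer would, in place of code of your own. Each camera call takes 0.05 s, during which the arm holds its last target. There are 200 camera calls.

## Working session

There is one attempt and no reset: what is moved stays moved. The work goes in short steps, Python scripts to look and compute and a tool call to move; the robot and the scene stay as the last step left them, time stands still between calls to the robot, and variables do not carry over. Pictures are saved under pics/ and viewed, at most 10 in all, crops included, and the job is handed in when it is done.

Besides the shell and the picture viewer there is one more tool, called after ">>>" in YAML: its name, and indented under it one key for each argument. move_arm: Moves the arm, as the interface text tells. Its arguments: {"type":"object","properties":{"rows":{"type":"array","items":{"type":"array","items":{"type":"array","items":{"type":"number"}}}},"grip_force":{"type":"number"}},"required":["rows"]}

```bash
mkdir -p pics; cat > h.py <<'E'
import numpy as np, cv2
from cell import sensors, optics, r
from scipy.spatial.transform import Rotation as R
def ray(m,u,v):
    K=np.array(m['K']);T=np.array(m['T']);a=(u-K[0,2])/K[0,0];b=(v-K[1,2])/K[1,1]
    x,y=a,b
    for _ in range(20):
        s=1+m['k1']*(x*x+y*y);x,y=a/s,b/s
    return T[:3,3],T[:3,:3]@np.array([x,-y,-1])
def atz(m,u,v,z):
    o,d=ray(m,u,v);return o+d*(z-o[2])/d[2]
def proj(m,p):
    T=np.array(m['T']);K=np.array(m['K']);c=T[:3,:3].T@(np.array(p)-T[:3,3]);x,y=c[0]/-c[2],-c[1]/-c[2];s=1+m['k1']*(x*x+y*y)
    return K[0,0]*x*s+K[0,2],K[1,1]*y*s+K[1,2]
def state():
    s=sensors.sense();print(s['time'],np.round(s['position'],1),np.round(s['tcp_rot'],4),np.round(s['force'],1),s['gripper_width'],s['finger_force']);return s
def snap(n,name,crop=None,f=1):
    im=optics.get_image(n)[:,:,::-1]
    cv2.imwrite('pics/raw_'+name,im)
    if crop: im=im[crop[1]:crop[3],crop[0]:crop[2]]
    cv2.imwrite('pics/'+name,cv2.resize(im,None,fx=f,fy=f,interpolation=cv2.INTER_CUBIC))
def rel(p,yaw):
    """shift/turn in tool axes from current measured pose to p, tool down with tool-y along world yaw(deg), mod 180"""
    s=sensors.sense();q=R.from_quat(s['tcp_rot']);M=q.as_matrix()
    best=None
    for k in(0,180,-180):
        a=np.radians(yaw+k);y=np.array([np.cos(a),np.sin(a),0]);z=np.array([0,0,-1.]);G=np.c_[np.cross(y,z),y,z]
        v=np.degrees(R.from_matrix(M.T@G).as_rotvec())
        if best is None or np.linalg.norm(v)<np.linalg.norm(best):best=v
    print('shift',np.round(M.T@(np.array(p)-s['position']),1),'turn',np.round(best,2))
E
python3 - <<'E'
from h import *
state()
for n in('top','scene'):
    snap(n,n+'0.png',None,1.4);m=optics.camera_model(n);print(n,np.round(m['T'],3).tolist(),m['K'],m['k1'])
E
```

```text
0.0 [ 241.4 -576.1  211.2] [ 9.804e-01  1.971e-01 -1.000e-04 -6.000e-04] [-1.1 -0.5 -0.1] 1.0007235376881052 0.0
top [[0.024, 0.981, -0.194, 363.685], [-1.0, 0.022, -0.013, 0.892], [-0.008, 0.195, 0.981, 890.358], [0.0, 0.0, 0.0, 1.0]] [[411.70945248   0.         270.0729933 ]
 [  0.         411.70945248 209.88686947]
 [  0.           0.           1.        ]] -0.08534684509140311
scene [[0.589, -0.507, 0.629, 1207.157], [0.808, 0.353, -0.472, -516.597], [0.017, 0.786, 0.618, 706.828], [0.0, 0.0, 0.0, 1.0]] [[463.28463296   0.         271.70934645]
 [  0.         463.28463296 215.03412891]
 [  0.           0.           1.        ]] -0.010322403670218383
```

View pics/top0.png

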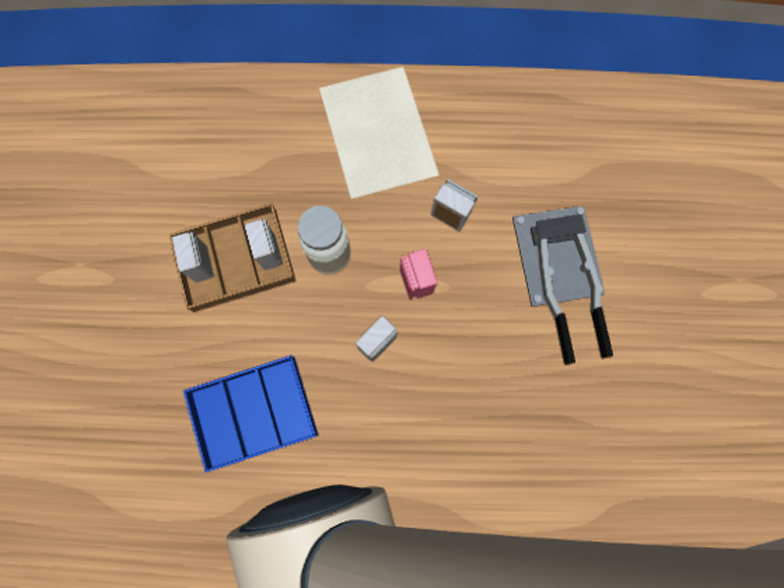

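View pics/scene0.png

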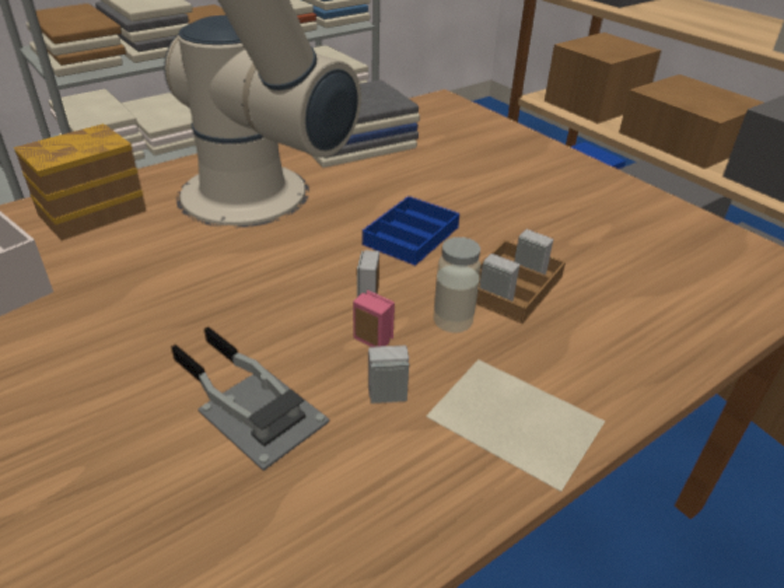

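Candidates in the top picture (1.4x): tin with a gap line on its top (454,205), plain silver tin (377,338), pink decoy (418,273), and the two carton tins (187,245) and (262,240). The choice is (454,205). The carton is the brown one at (232,258), not the blue one at (250,412). The next picture is a close check.

```bash
python3 - <<'E'
from h import *
im=cv2.imread('pics/raw_top0.png');sc=cv2.imread('pics/raw_scene0.png')
def t(im,x,y,w,h,s=None): return cv2.resize(im[y:y+h,x:x+w],(400,300),interpolation=cv2.INTER_CUBIC)
a=np.vstack([np.hstack([t(im,290,120,60,45),t(sc,240,230,80,60)]),np.hstack([t(im,360,140,160,120),t(im,112,135,120,90)])])
cv2.imwrite('pics/comp.png',a)
E
```

```text
(no output)
```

View pics/comp.png

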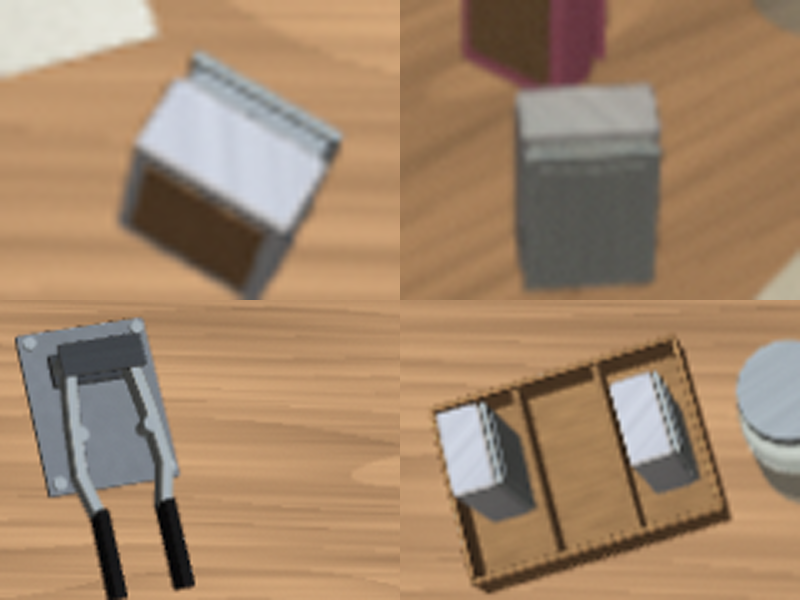

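```bash
cat > m1.py <<'E'
from h import *
m=optics.camera_model('top')
def A(z,ox,oy,s,tx,ty,pts): return np.array([atz(m,ox+(x-tx)/s-.5,oy+(y-ty)/s-.5,z)[:2] for x,y in pts])
def pr(n,a):
    print(n,np.round(a,1).tolist())
    for i in range(len(a)):
        d=a[(i+1)%len(a)]-a[i];print('   edge',round(np.hypot(*d),1),round(np.degrees(np.arctan2(d[1],d[0])),1))
pr('tin',A(80,290,120,6.667,0,0,[(182,78),(318,157),(282,232),(137,150)]))
pr('lid',A(78,290,120,6.667,0,0,[(195,55),(340,140)]))
pr('base',A(8,360,140,2.5,0,300,[(15,337),(140,318),(178,472),(50,496)]))
pr('grips',A(48,360,140,2.5,0,300,[(98,513),(115,600),(184,586),(165,500)]))
pr('carton',A(35,112,135,3.333,400,300,[(433,408),(678,338),(730,518),(487,582)]))
pr('part',A(35,112,135,3.333,400,300,[(519,392),(599,367),(645,525),(562,550)]))
E
python3 m1.py
```

```text
tin [[694.3, -82.3], [669.2, -124.7], [644.3, -113.3], [670.0, -68.2]]
   edge 49.4 -120.7
   edge 27.4 155.3
   edge 51.9 60.2
   edge 28.1 -30.1
lid [[703.0, -86.6], [675.7, -132.0]]
   edge 53.0 -121.0
   edge 53.0 59.0
base [[671.2, -199.7], [692.7, -315.2], [550.2, -342.3], [526.1, -227.1]]
   edge 117.5 -79.4
   edge 145.1 -169.2
   edge 117.6 101.8
   edge 147.6 10.7
grips [[505.3, -256.9], [433.1, -268.7], [445.6, -327.1], [517.5, -314.3]]
   edge 73.1 -170.7
   edge 59.8 -77.9
   edge 73.0 10.1
   edge 58.8 102.0
carton [[622.0, 341.0], [672.9, 180.9], [552.0, 139.7], [506.7, 294.1]]
   edge 168.0 -72.4
   edge 127.7 -161.2
   edge 160.9 106.4
   edge 124.5 22.1
part [[633.9, 284.1], [651.9, 232.0], [546.2, 194.2], [528.7, 246.9]]
   edge 55.1 -70.9
   edge 112.3 -160.3
   edge 55.5 108.4
   edge 111.6 19.5
```

The crop confirms it: the tin at (454,205) has its lid standing proud on the far-right side. Moving above it now.

```bash
python3 - <<'E'
from h import *
rel([669.5,-97,230],60)
m=optics.camera_model('wrist');s=sensors.sense();M=R.from_quat(s['tcp_rot']).as_matrix();T=np.array(m['T']);print(np.round(M.T@(T[:3,3]-s['position'])),np.round(M.T@T[:3,:3],2),m['K'][0][0],m['k1'])
o=optics.camera_model('top');print('jar',atz(o,321/1.4,228/1.4,150),'shut',atz(o,377/1.4,333/1.4,80))
E
```

```text
shift [ 580.  -276.5  -18.4] turn [-6.000e-02  2.000e-02  5.273e+01]
[  84.   -0. -161.] [[-0.    0.95  0.33]
 [ 1.    0.    0.  ]
 [-0.    0.33 -0.95]] 371.5348431240981 -0.06946330469450339
jar [598.81880381  89.42852792 150.        ] shut [467.7630899   11.60500781  80.        ]
```

>>> move_arm:
  rows:
    - [[1,50,-20,-3,0,0,0],[1,105,-42,-6,0,0,0],[1,160,-64,-9,0,0,0],[1,215,-86,-12,0,0,0],[1,270,-108,-15,0,0,0],[1,325,-130,-18,0,0,0],[1,370,-147,-19,0,0,0],[1,388,-153,-19,0,0,0]]

```text
time: 1.1
position: [541.7, -283.3, 230.5]
tcp_rot: [0.98, 0.198, -0.0, -0.0]
force: [-0.3, -0.7, -0.0]
gripper_width: 1.003
finger_force: 0.0
```

```bash
python3 - <<'E'
from h import *
state();snap('wrist','w1.png',None,1.4);rel([669.5,-97,230],60)
import json;m=optics.camera_model('wrist');json.dump({k:np.array(v).tolist() for k,v in m.items()},open('w1.json','w'))
E
```

```text
1.1 [ 541.7 -283.3  230.5] [ 9.802e-01  1.982e-01 -0.000e+00 -2.000e-04] [-0.3 -0.7 -0. ] 1.002878200143118 0.0
shift [ 189.3 -121.9    0.6] turn [-4.000e-02 -1.000e-02  5.287e+01]
```

View pics/w1.png

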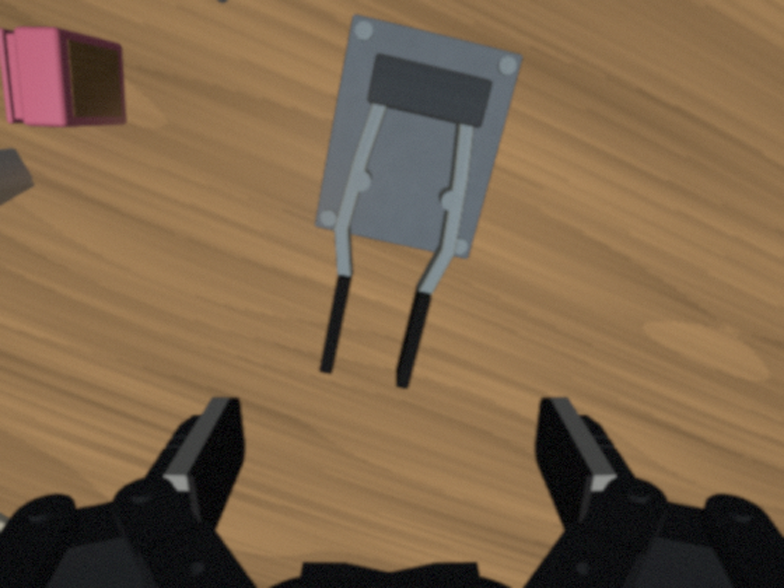

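The wrist view shows the press: plate corners at (355,15), (521,58), (468,257) and (317,227), bosses at about (366,181) and (446,200), and grips from (344,277) to (327,372) and from (425,292) to (403,386).

```bash
python3 - <<'E'
from h import *
import json;m=json.load(open('w1.json'))
def A(z,pts):return np.array([atz(m,x/1.4-.15,y/1.4-.15,z)[:2] for x,y in pts])
b=A(8,[(355,15),(521,58),(468,257),(317,227)]);print(b.round(1),b.mean(0))
ax=(b[0]+b[1]-b[2]-b[3])/2;print(ax,np.degrees(np.arctan2(ax[1],ax[0])),np.hypot(*ax),np.hypot(*(b[0]-b[1])),np.hypot(*(b[2]-b[3])))
j=A(40,[(371,181),(441,199)]);print('jaws',j,j.mean(0),np.hypot(*(j[0]-j[1])))
g=A(48,[(344,277),(327,372),(425,292),(403,386)]);print('grips',g.round(1),g.mean(0));d=g.reshape(2,2,2);print([np.degrees(np.arctan2(*(x[0]-x[1])[::-1])) for x in d],np.hypot(*(d[0].mean(0)-d[1].mean(0))))
a=np.radians(10.8);u=np.array([np.cos(a),np.sin(a)]);print('nest from base',b.mean(0)-30*u,'from grips',g.mean(0)+105*u)
E
```

```text
[[ 671.8 -203.1]
 [ 691.3 -317.8]
 [ 549.3 -344.5]
 [ 526.5 -230.4]] [ 609.70502869 -273.96409487]
[143.66211038  27.0431027 ] 10.660665332407474 146.18526383813918 116.34711040396434 116.39251170037244
jaws [[ 577.35568773 -254.4894435 ]
 [ 584.56393756 -302.49284843]] [ 580.95981264 -278.49114596] 48.54158784926083
grips [[ 510.5 -261.9]
 [ 437.3 -276.7]
 [ 522.2 -317.9]
 [ 448.4 -333. ]] [ 479.59242101 -297.37046436]
[np.float64(11.449732892330731), np.float64(11.548668515152885)] 57.30092504971652
nest from base [ 580.23641117 -279.5855343 ] from grips [ 582.73258233 -277.69542633]
```

>>> move_arm:
  rows:
    - [[1,35,-22,0,0,0,8],[1,70,-44,0,0,0,17],[1,105,-66,0,0,0,26],[1,140,-88,0,0,0,36],[1,170,-109,0,0,0,46],[1,185,-119,0,0,0,52.9],[1,189,-122,0,0,0,52.9],[1,189,-122,0,0,0,52.9]]

```text
time: 2.15
position: [667.0, -100.7, 230.6]
tcp_rot: [0.966, -0.259, -0.0, 0.0]
force: [-0.3, -0.5, -0.5]
gripper_width: 0.999
finger_force: 0.0
```

```bash
python3 - <<'E'
from h import *
state();snap('wrist','w2.png',None,1.4)
import json;m=optics.camera_model('wrist');json.dump({k:np.array(v).tolist() for k,v in m.items()},open('w2.json','w'))
E
```

```text
2.15 [ 667.  -100.7  230.6] [ 9.659e-01 -2.591e-01 -3.000e-04  2.000e-04] [-0.3 -0.5 -0.5] 0.9987432577947685 0.0
```

View pics/w2.png

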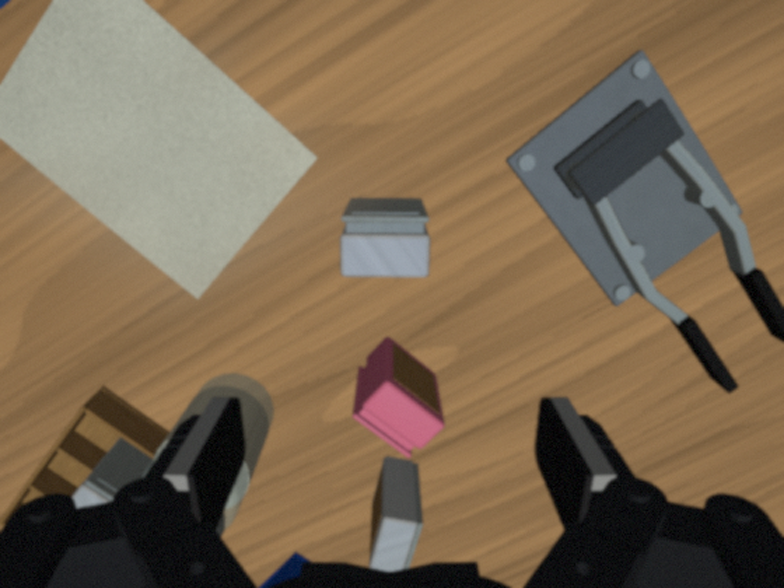

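The target tin's top corners are at (342,234), (428,234), (428,277) and (342,277), with its lid on the upper side. It is square to the jaws.

```bash
python3 - <<'E'
from h import *
import json;m=json.load(open('w2.json'))
b=np.array([atz(m,x/1.4-.15,y/1.4-.15,80)[:2] for x,y in [(342,234),(428.5,234),(428.5,277),(342,277)]]);c=b.mean(0)
e=(b[0]+b[3]-b[1]-b[2])/2;yw=np.degrees(np.arctan2(e[1],e[0]));print(b.round(1),c,yw,np.hypot(*e),np.hypot(*(b[0]-b[3])))
rel([c[0],c[1],54],yw)
E
```

```text
[[ 695.1  -83.8]
 [ 668.6 -129.5]
 [ 644.6 -116.3]
 [ 671.8  -69.4]] [670.0241221  -99.73807191] 59.841337402600665 53.49400779569387 27.443212094825977
shift [  2.2  -2.7 176.7] turn [0.02 0.02 0.08]
```

>>> move_arm:
  grip_force: 40
  rows:
    - [[1,2,-2.7,45,0,0,0],[1,2,-2.7,95,0,0,0],[1,2,-2.7,140,0,0,0],[1,2,-2.7,165,0,0,0],[1,2,-2.7,173,0,0,0],[1,2,-2.7,173,0,0,0],[-0.2,2,-2.7,173,0,0,0],[-0.2,2,-2.7,173,0,0,0]]

```text
time: 3.2
position: [671.1, -98.7, 58.9]
tcp_rot: [0.966, -0.26, 0.001, -0.0]
force: [-0.6, -0.8, 0.7]
gripper_width: 0.601
finger_force: 0.0
```

>>> move_arm:
  rows:
    - [[-0.6,0,0,0,0,0,0],[-0.6,0,0,0,0,0,0],[-0.6,0,0,-3,0,0,0],[-0.6,0,0,-10,0,0,0]]

```text
time: 3.7
position: [671.1, -99.4, 69.6]
tcp_rot: [0.965, -0.26, 0.001, 0.0]
force: [-0.4, 0.6, 0.4]
gripper_width: 0.199
finger_force: 0.0
```

```bash
python3 - <<'E'
from h import *
state();snap('wrist','w3.png',None,1.0)
m=optics.camera_model('wrist')
import json;json.dump({k:np.array(v).tolist() for k,v in m.items()},open('w3.json','w'))
E
```

```text
3.7 [671.1 -99.4  69.6] [ 9.655e-01 -2.605e-01  1.200e-03  2.000e-04] [-0.4  0.6  0.4] 0.19903520441087266 0.0
```

View pics/w3.png

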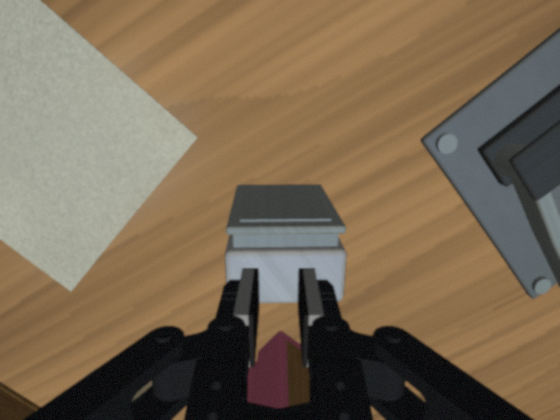

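```bash
python3 - <<'E'
from h import *
import json;m=json.load(open('w3.json'))
print(np.round([atz(m,x,y,80)[:2] for x,y in [(228,250),(344,250),(343,302),(227,302)]],1))
for z in(40,47,58,69): print(z,'tcp axis px',proj(m,[671.1,-99.4,z]))
print(np.array(m['T']).round(2))
s=sensors.sense();M=R.from_quat(s['tcp_rot']).as_matrix();print(M.T@(np.array(m['T'])[:3,3]-s['position']))
E
```

```text
[[ 693.9  -86.3]
 [ 667.8 -131.1]
 [ 643.8 -118.5]
 [ 671.5  -71.2]]
40 tcp axis px (np.float64(278.9361188848182), np.float64(241.1336221133605))
47 tcp axis px (np.float64(278.9566947614044), np.float64(246.3086708488399))
58 tcp axis px (np.float64(278.99184118234353), np.float64(255.15978560977132))
69 tcp axis px (np.float64(279.0309251812982), np.float64(265.01958435157803))
[[-5.0000e-01  8.2000e-01  2.8000e-01  7.4331e+02]
 [-8.6000e-01 -4.8000e-01 -1.6000e-01 -1.4109e+02]
 [-0.0000e+00 -3.2000e-01  9.5000e-01  2.3118e+02]
 [ 0.0000e+00  0.0000e+00  0.0000e+00  1.0000e+00]]
[ 8.38306245e+01  7.69279909e-02 -1.61100061e+02]
```

```bash
python3 - <<'E'
from h import *
print(r.tips_ahead)
import json;m=json.load(open('w3.json'))
M=R.from_quat(sensors.sense()['tcp_rot']).as_matrix();t=np.array([671.1,-99.4,69.6])
for dz in(11,0,-10,-20,-30):
    print(dz,[np.round(proj(m,t+M@np.array([x,y,dz])),0) for x in(11,-11) for y in(-8.5,)])
# lid bottom/top from w2, outer plane
m2=json.load(open('w2.json'));c=np.array([670,-100.,0]);
for z in(0,2,60,70,78,80): print(z,np.round(np.array(proj(m2,c+M@np.array([25,0,0])+[0,0,z]))*1.4),np.round(np.array(proj(m2,c+M@np.array([14,0,0])+[0,0,z]))*1.4))
E
```

```text
11.0
11 [array([262., 236.]), array([263., 275.])]
0 [array([261., 245.]), array([262., 285.])]
-10 [array([260., 254.]), array([261., 296.])]
-20 [array([259., 264.]), array([260., 309.])]
-30 [array([258., 276.]), array([259., 322.])]
0 [386. 196.] [386. 211.]
2 [386. 196.] [386. 211.]
60 [386. 210.] [386. 227.]
70 [385. 212.] [385. 230.]
78 [385. 215.] [385. 232.]
80 [385. 215.] [385. 233.]
```

The fingers closed above the tin. In the picture the real tips stand about 25–30 mm higher than the stated tool frame, so I'm opening and going lower. A height of 22 is safe under either reading.

>>> move_arm:
  rows:
    - [[1,0,0,0,0,0,0],[1,0,0,0,0,0,0],[1,0,0,0,0,0,0],[1,0,0,0,0,0,0],[1,0,0,0,0,0,0],[1,0,0,15,0,0,0],[1,0,0,32,0,0,0],[1,0,0,32,0,0,0]]

```text
time: 4.75
position: [669.1, -98.2, 33.5]
tcp_rot: [0.966, -0.26, -0.002, 0.0]
force: [-0.0, 0.2, -0.7]
gripper_width: 1.004
finger_force: 0.0
```

```bash
python3 - <<'E'
from h import *
state();snap('wrist','w4.png')
E
```

```text
4.75 [669.1 -98.2  33.5] [ 0.9655 -0.2602 -0.0018  0.    ] [-0.   0.2 -0.7] 1.0043980176001217 0.0
```

View pics/w4.png

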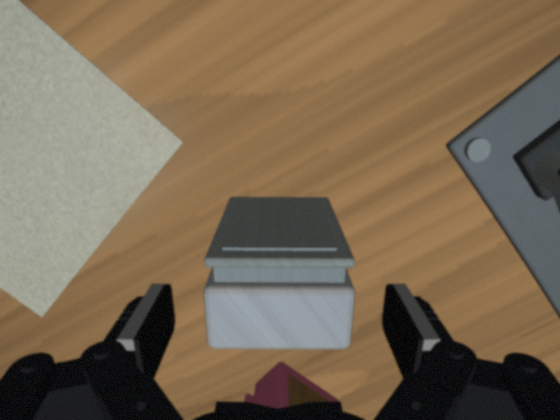

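>>> move_arm:
  rows:
    - [[1,0,0,10,0,0,0],[1,0,0,20,0,0,0],[1,0,0,20,0,0,0],[0,0,0,20,0,0,0],[0,0,0,20,0,0,0],[0,0,0,20,0,0,0],[0,0,0,20,0,0,0],[0,0,0,20,0,0,0]]

```text
time: 5.8
position: [670.9, -98.6, 16.2]
tcp_rot: [0.966, -0.26, 0.0, -0.0]
force: [-0.7, -0.5, 5.9]
gripper_width: 0.649
finger_force: 43.3
```

```bash
python3 - <<'E'
from h import *
state();snap('wrist','w5.png')
E
```

```text
5.8 [670.9 -98.6  16.2] [ 9.655e-01 -2.602e-01  4.000e-04 -0.000e+00] [-0.7 -0.5  5.9] 0.6487008915379636 43.34754467010498
```

View pics/w5.png

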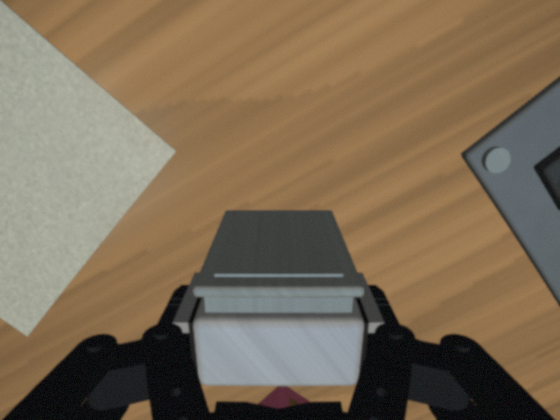

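>>> move_arm:
  rows:
    - [[0,0,0,-6,0,0,0],[0,0,0,-25,0,0,0],[0,0,0,-60,0,0,0],[0,0,0,-95,0,0,0],[0,0,0,-105,0,0,0],[0,0,0,-105,0,0,0]]

```text
time: 6.6
position: [670.6, -98.5, 121.3]
tcp_rot: [0.966, -0.26, 0.0, -0.0]
force: [-1.0, -0.6, -1.8]
gripper_width: 0.649
finger_force: 43.2
```

```bash
python3 - <<'E'
from h import *
state();rel([580,-273.2,118],11)
E
```

```text
6.6 [670.6 -98.5 121.3] [ 9.656e-01 -2.602e-01  5.000e-04 -0.000e+00] [-1.  -0.6 -1.8] 0.6489078967940287 43.248324394226074
shift [  9.4 196.6   3.3] turn [-4.000e-02 -4.000e-02  4.883e+01]
```

>>> move_arm:
  rows:
    - [[0,1,22,0,0,0,6],[0,3,52,0,0,0,14],[0,4,85,0,0,0,22],[0,5,118,0,0,0,30],[0,7,150,0,0,0,38],[0,8,178,0,0,0,45],[0,9.4,192,0,0,0,48.8],[0,9.4,196.6,0,0,0,48.8]]

```text
time: 7.6
position: [578.8, -273.5, 119.4]
tcp_rot: [0.772, -0.636, -0.001, 0.0]
force: [-0.1, 0.6, -2.0]
gripper_width: 0.65
finger_force: 43.2
```

>>> move_arm:
  rows:
    - [[0,0,0,0,0,0,0],[0,0,0,0,0,0,0]]

```text
time: 7.85
position: [580.0, -272.5, 120.5]
tcp_rot: [0.772, -0.635, -0.0, -0.0]
force: [0.3, 0.1, -2.4]
gripper_width: 0.651
finger_force: 43.2
```

```bash
python3 - <<'E'
from h import *
import json
state()
w=optics.get_image('wrist')[:,:,::-1];t=optics.get_image('top')[:,:,::-1]
for n in('wrist','top'):
    json.dump({k:np.array(v).tolist() for k,v in optics.camera_model(n).items()},open(n+'5.json','w'))
cv2.imwrite('pics/rw5.png',w);cv2.imwrite('pics/rt5.png',t)
cv2.imwrite('pics/comp5.png',np.vstack([cv2.resize(w[80:400,80:480],(750,600)) ]))
E
```

```text
7.85 [ 580.  -272.5  120.5] [ 7.723e-01 -6.352e-01 -3.000e-04 -0.000e+00] [ 0.3  0.1 -2.4] 0.6505737283079313 43.203189969062805
```

View pics/comp5.png

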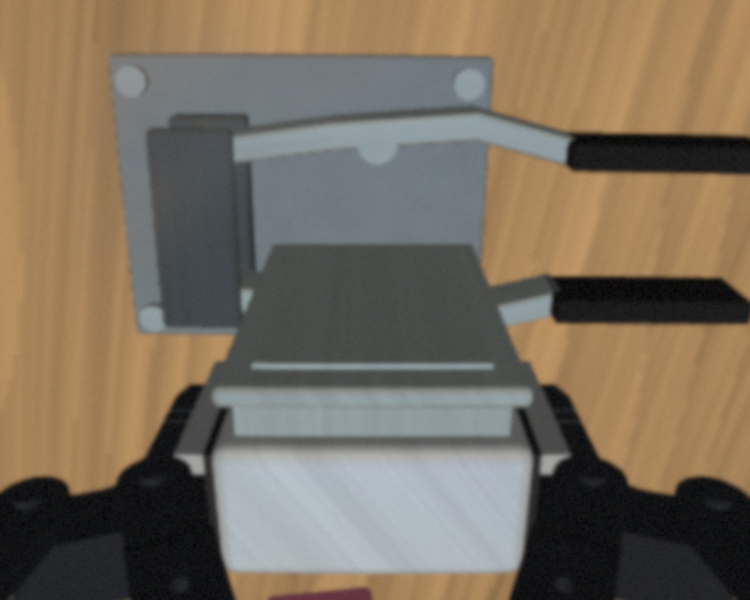

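The tin hangs plumb over the press. Its lid bottom edge runs from (275,245) to (472,245). The right boss tip is at (378,165), and the plate's far edge runs from (112,55) to (490,57).

```bash
python3 - <<'E'
from h import *
import json;m=json.load(open('wrist5.json'))
def P(x,y,z): return atz(m,80+(x+.5)/1.875-.5,80+(y+.5)/1.875-.5,z)
s=sensors.sense();M=R.from_quat(s['tcp_rot']).as_matrix();t=s['position']
for n,x,y,z in[('lidL',275,245,106),('lidR',472,245,106),('lidtopL',213,390,182),('lidtopR',532,390,182),('bodytopL',213,447,184),('bodyR',532,447,184),('boss',378,165,40),('plate1',112,55,8),('plate2',490,57,8),('plate3',138,332,8),('gripin1',570,170,48),('gripin2',745,172,48),('gripL_far1',553,279,48),('gripL_far2',727,279,48)]:
    print(n,np.round(M.T@(P(x,y,z)-t),1))
E
```

```text
lidL [ 23.6 -25.7  14.7]
lidR [23.5 27.  14.7]
lidtopL [ 24.6 -25.9 -61.3]
lidtopR [ 24.5  26.5 -61.3]
bodytopL [ 14.8 -26.3 -63.3]
bodyR [ 14.8  26.9 -63.3]
boss [30.8  2.4 80.7]
plate1 [ 67.4 -99.9 112.6]
plate2 [ 65.9  45.4 112.6]
plate3 [ -50.3 -102.4  112.7]
gripin1 [30.9 68.4 72.7]
gripin2 [ 30.5 130.7  72.7]
gripL_far1 [-9.5 65.8 72.7]
gripL_far2 [ -9.8 130.8  72.7]
```

>>> move_arm:
  rows:
    - [[0,1,2,0,0,0,0.5],[0,1,2,20,0,0,0.5],[0,1,2,45,0,0,0.5],[0,1,2,68,0,0,0.5],[0,1,2,82,0,0,0.5],[0,1,2,90,0,0,0.5],[0,1,2,94,0,0,0.5],[0,1,2,94,0,0,0.5]]

```text
time: 8.95
position: [578.3, -274.7, 27.1]
tcp_rot: [0.769, -0.639, 0.0, -0.0]
force: [0.6, 0.4, -1.4]
gripper_width: 0.649
finger_force: 43.2
```

>>> move_arm:
  rows:
    - [[0,0,0,1,0,0,0],[0,0,0,2,0,0,0]]

```text
time: 9.2
position: [578.3, -274.6, 25.1]
tcp_rot: [0.769, -0.639, 0.0, -0.0]
force: [-1.1, 0.3, -1.3]
gripper_width: 0.649
finger_force: 43.2
```

>>> move_arm:
  rows:
    - [[0,0,0,0.7,0,0,0],[0,0,0,1.4,0,0,0],[0,0,0,1.4,0,0,0]]

```text
time: 9.57
position: [578.2, -274.6, 24.2]
tcp_rot: [0.769, -0.639, 0.0, -0.0]
force: [-3.4, 1.0, 10.4]
gripper_width: 0.651
finger_force: 44.5
```

>>> move_arm:
  rows:
    - [[0,0,0,-0.8,0,0,0],[0.4,0,0,-0.8,0,0,0],[0.7,0,0,-0.8,0,0,0],[0.7,0,0,-0.8,0,0,0],[0.7,0,0,-0.8,0,0,0],[0.7,0,0,-20,0,0,0],[0.7,0,0,-60,0,0,0],[0.7,0,0,-110,0,0,0]]

```text
time: 10.58
position: [577.7, -274.3, 135.2]
tcp_rot: [0.769, -0.639, -0.0, 0.0]
force: [0.3, -1.1, 0.4]
gripper_width: 0.852
finger_force: 0.0
```

```bash
python3 - <<'E'
from h import *
s=state();y=11.5;u=np.array([np.cos(np.radians(y)),np.sin(np.radians(y))]);v=np.array([-u[1],u[0]])
print('pred nest',np.array([578.3,-274.6])-5.5*v)
n=np.array([578.3,-274.6])-5.5*v
g=n-105*u;print(g)
rel([g[0],g[1],130],y+90)
E
```

```text
10.575 [ 577.7 -274.3  135.2] [ 7.690e-01 -6.392e-01 -4.000e-04  1.000e-04] [ 0.3 -1.1  0.4] 0.851517762509647 0.0
pred nest [ 579.39652364 -279.98958588]
[ 476.50442965 -300.92321899]
shift [  7.7 104.4   5.3] turn [ 5.000e-02 -0.000e+00  8.903e+01]
```

```bash
python3 - <<'E'
from h import *
print(np.round(sensors.sense()['joint_pos'],2))
E
```

```text
[-0.54  0.59  1.39  0.    1.16  2.42]
```

>>> move_arm:
  rows:
    - [[1,1,13,0,0,0,-9],[1,2,26,0,0,0,-19],[1,3,39,0,0,0,-29],[1,4,52,0,0,0,-39],[1,5,65,0,0,0,-49],[1,6,78,0,0,0,-59],[1,7,91,0,0,0,-69],[1,7.7,104,0,0,0,-79]]

```text
time: 11.58
position: [477.1, -301.4, 134.8]
tcp_rot: [1.0, -0.001, 0.001, 0.0]
force: [0.6, 0.9, -0.9]
gripper_width: 1.003
finger_force: 0.0
```

>>> move_arm:
  rows:
    - [[1,0,0,10,0,0,-9],[1,0,0,20,0,0,-12],[1,0,0,20,0,0,-12]]

```text
time: 11.95
position: [477.1, -301.0, 114.0]
tcp_rot: [0.995, 0.1, -0.0, -0.0]
force: [-0.9, -0.3, 0.0]
gripper_width: 1.001
finger_force: 0.0
```

```bash
python3 - <<'E'
from h import *
import json
state();rel([476.5,-300.9,-6],101.5)
im=optics.get_image('wrist')[:,:,::-1].copy();cv2.imwrite('pics/raw6.png',im)
m=optics.camera_model('wrist');json.dump({k:np.array(v).tolist() for k,v in m.items()},open('w6.json','w'))
# rectify table-plane z=48 patch in press frame and find dark grip rows
y=np.radians(11.5);u=np.array([np.cos(y),np.sin(y)]);v=np.array([-u[1],u[0]]);n=np.array([579.4,-280.])
g=cv2.cvtColor(im,cv2.COLOR_BGR2GRAY)
for px in(-75,-85,-95,-105,-115,-125):
    row=[]
    for py in np.arange(-50,50,1.):
        q=n+px*u+py*v;a,b=proj(m,[q[0],q[1],48]);row.append(g[int(round(b)),int(round(a))] if 0<=round(b)<420 and 0<=round(a)<560 else 255)
    row=np.array(row);d=np.arange(-50,50)[row<45];print(px,d.tolist())
E
```

```text
11.95 [ 477.1 -301.   114. ] [ 9.950e-01  1.003e-01 -0.000e+00 -1.000e-04] [-0.9 -0.3  0. ] 1.0007012182961854 0.0
shift [ -0.6  -0.2 120. ] turn [-0.01  0.    0.01]
-75 [-30, -29, -28, -27, -26, -25, -24, -23, -22, -21, 25, 26, 27, 28, 29, 30, 31, 32, 33, 34]
-85 [-30, -29, -28, -27, -26, -25, -24, -23, -22, -21, 25, 26, 27, 28, 29, 30, 31, 32, 33, 34, 35]
-95 [-30, -29, -28, -27, -26, -25, -24, -23, -22, -21, -20, 25, 26, 27, 28, 29, 30, 31, 32, 33, 34, 35]
-105 [-29, -28, -27, -26, -25, -24, -23, -22, -21, 25, 26, 27, 28, 29, 30, 31, 32, 33, 34, 35]
-115 [-29, -28, -27, -26, -25, -24, -23, -22, -21, -20, 26, 27, 28, 29, 30, 31, 32, 33, 34, 35]
-125 [-29, -28, -27, -26, -25, -24, -23, -22, -21, -20, 26, 27, 28, 29, 30, 31, 32, 33, 34, 35]
```

>>> move_arm:
  grip_force: 20
  rows:
    - [[1,-0.5,-2.5,20,0,0,0],[1,-0.5,-2.5,50,0,0,0],[1,-0.5,-2.5,80,0,0,0],[1,-0.5,-2.5,98,0,0,0],[1,-0.5,-2.5,105,0,0,0],[1,-0.5,-2.5,112,0,0,0],[1,-0.5,-2.5,118,0,0,0],[1,-0.5,-2.5,118,0,0,0]]

```text
time: 13.0
position: [476.2, -298.8, -4.6]
tcp_rot: [0.995, 0.1, -0.0, -0.0]
force: [0.4, 0.6, -0.1]
gripper_width: 0.996
finger_force: 0.0
```

>>> move_arm:
  rows:
    - [[0.6,0,0,0,0,0,0],[0.4,0,0,0,0,0,0],[0.2,0,0,0,0,0,0],[0.1,0,0,0,0,0,0],[0.1,0,0,0,0,0,0]]

```text
time: 13.62
position: [476.4, -298.9, -4.6]
tcp_rot: [0.995, 0.1, 0.0, 0.0]
force: [0.3, 0.2, 2.9]
gripper_width: 0.55
finger_force: 1.3
```

>>> move_arm:
  rows:
    - [[0,0,0,0,0,0,0],[-0.1,0,0,0,0,0,0],[-0.2,0,0,0,0,0,0],[-0.2,0,0,0,0,0,0]]

```text
time: 14.12
position: [476.5, -299.1, -4.2]
tcp_rot: [0.995, 0.101, 0.0, 0.0]
force: [-1.1, -0.5, 10.1]
gripper_width: 0.402
finger_force: 7.2
```

>>> move_arm:
  rows:
    - [[-0.3,0,0,0,0,0,0],[-0.4,0,0,0,0,0,0],[-0.4,0,0,0,0,0,0],[-0.4,0,0,0,0,0,0]]

```text
time: 14.62
position: [476.3, -298.7, -4.7]
tcp_rot: [0.995, 0.101, -0.0, -0.0]
force: [0.4, 1.5, 3.6]
gripper_width: 0.3
finger_force: 2.0
```

>>> move_arm:
  rows:
    - [[-0.5,0,0,0,0,0,0],[-0.5,0,0,0,0,0,0],[-0.5,0,0,0,0,0,0]]

```text
time: 15.0
position: [476.4, -298.7, -4.4]
tcp_rot: [0.995, 0.1, 0.0, 0.0]
force: [0.9, 1.8, 7.3]
gripper_width: 0.253
finger_force: 19.0
```

>>> move_arm:
  rows:
    - [[-0.2,0,0,0,0,0,0],[0.2,0,0,0,0,0,0],[0.5,0,0,0,0,0,0],[0.8,0,0,0,0,0,0],[1,0,0,0,0,0,0],[1,0,0,0,0,0,0],[1,0,0,0,0,0,0],[1,0,0,-10,0,0,0]]

```text
time: 16.0
position: [475.9, -298.5, 5.3]
tcp_rot: [0.995, 0.101, -0.0, -0.0]
force: [-0.3, 0.1, -0.6]
gripper_width: 1.003
finger_force: 0.0
```

>>> move_arm:
  rows:
    - [[1,0,0,-20,0,0,0],[1,0,0,-50,0,0,0],[1,0,0,-90,0,0,0],[1,0,0,-130,0,0,0],[1,0,0,-160,0,0,0],[1,0,0,-180,0,0,0],[1,0,0,-180,0,0,0]]

```text
time: 16.88
position: [476.9, -299.2, 187.3]
tcp_rot: [0.995, 0.101, 0.001, 0.001]
force: [-0.1, -0.8, 0.2]
gripper_width: 0.999
finger_force: 0.0
```

```bash
python3 - <<'E'
from h import *
import json
state()
w=optics.get_image('wrist')[:,:,::-1];cv2.imwrite('pics/raw7.png',w)
t=optics.get_image('top')[:,:,::-1];sc=optics.get_image('scene')[:,:,::-1]
json.dump({k:np.array(v).tolist() for k,v in optics.camera_model('wrist').items()},open('w7.json','w'))
m=optics.camera_model('wrist');print(proj(m,[579,-277,88]))
cr=lambda im,x,y,w,h,W,H:cv2.resize(im[y:y+h,x:x+w],(W,H),interpolation=cv2.INTER_CUBIC)
a,b=map(int,proj(m,[579,-277,60]))
x0=max(0,min(360,a-100));y0=max(0,min(270,b-75));print('tile',x0,y0)
a=np.hstack([cr(w,x0,y0,200,150,800,600)])
cv2.imwrite('pics/comp7.png',a)
E
```

```text
16.875 [ 476.9 -299.2  187.3] [0.9949 0.1005 0.0012 0.0011] [-0.1 -0.8  0.2] 0.9990746460148653 0.0
(np.float64(277.5960166780374), np.float64(48.944579143739674))
tile 177 0
```

View pics/comp7.png

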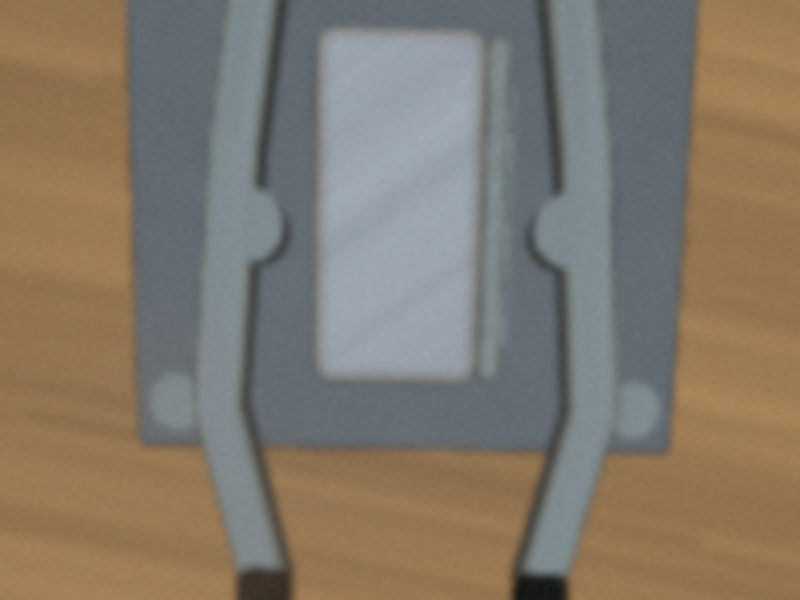

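The lid is home: thickness is 318–510 px against a body of 318–478 px, about 33 mm. The handles are open again and the tin stands upright. No views are left, so the rest is numeric.

```bash
python3 - <<'E'
from h import *
import json;m=json.load(open('w7.json'))
b=np.array([atz(m,177+(x+.5)/4-.5,(y+.5)/4-.5,88)[:2] for x,y in [(318,30),(483,30),(475,380),(317,380)]])
e=(b[0]+b[1]-b[2]-b[3])/2;yw=np.degrees(np.arctan2(e[1],e[0]));c=b.mean(0);print(b.round(1),c,yw,np.hypot(*e))
rel([c[0],c[1],120],yw);print(sensors.sense()['joint_pos'][5])
E
```

```text
[[ 600.8 -258.8]
 [ 605.9 -284.2]
 [ 553.3 -294.3]
 [ 548.1 -268.5]] [ 577.02075836 -276.45729647] 10.605370483013205 53.57941948390446
shift [103.6  -1.3  64.8] turn [-6.000e-02 -1.000e-02 -8.907e+01]
0.7029181788385394
```

>>> move_arm:
  rows:
    - [[1,12,0,8,0,0,-9],[1,25,0,16,0,0,-19],[1,38,0,24,0,0,-29],[1,51,0,32,0,0,-39],[1,64,-1,40,0,0,-49],[1,77,-1,48,0,0,-59],[1,90,-1,56,0,0,-69],[1,103.6,-1.3,60,0,0,-79]]

```text
time: 18.02
position: [577.1, -276.3, 123.7]
tcp_rot: [0.702, 0.712, -0.0, -0.001]
force: [0.1, 0.2, 0.1]
gripper_width: 1.004
finger_force: 0.0
```

>>> move_arm:
  rows:
    - [[1,0,0,4,0,0,-9],[1,0,0,4,0,0,-10],[1,0,0,4,0,0,-10]]

```text
time: 18.4
position: [577.2, -276.7, 121.0]
tcp_rot: [0.64, 0.768, -0.0, -0.0]
force: [0.1, -0.4, -0.7]
gripper_width: 1.002
finger_force: 0.0
```

```bash
python3 - <<'E'
from h import *
state();rel([577,-276.5,24.5],10.6)
w=optics.get_image('wrist')[:,:,::-1];cv2.imwrite('pics/raw8.png',w)
m=optics.camera_model('wrist')
g=cv2.cvtColor(w,cv2.COLOR_BGR2GRAY)
# rectified sample at z=88 in frame around estimated centre: brightness profiles
y=np.radians(10.6);u=np.array([np.cos(y),np.sin(y)]);v=np.array([-u[1],u[0]]);n=np.array([577,-276.5])
f=lambda a,b:g[tuple(np.round(proj(m,[*(n+a*u+b*v),88])[::-1]).astype(int))]
print([(a,int(f(a,0))) for a in range(-36,38,2)]);print([(b,int(f(0,b))) for b in range(-26,28,2)])
E
```

```text
18.4 [ 577.2 -276.7  121. ] [ 6.405e-01  7.680e-01 -1.000e-04 -4.000e-04] [ 0.1 -0.4 -0.7] 1.0020060477810293 0.0
shift [ 0.2 -0.1 96.5] turn [-0.04 -0.03 -0.25]
[(-36, 127), (-34, 134), (-32, 134), (-30, 114), (-28, 116), (-26, 126), (-24, 169), (-22, 177), (-20, 181), (-18, 179), (-16, 176), (-14, 174), (-12, 180), (-10, 180), (-8, 181), (-6, 183), (-4, 182), (-2, 181), (0, 178), (2, 174), (4, 174), (6, 181), (8, 185), (10, 189), (12, 184), (14, 180), (16, 179), (18, 176), (20, 180), (22, 181), (24, 180), (26, 183), (28, 145), (30, 86), (32, 82), (34, 77), (36, 74)]
[(-26, 134), (-24, 135), (-22, 136), (-20, 129), (-18, 116), (-16, 150), (-14, 142), (-12, 172), (-10, 182), (-8, 183), (-6, 182), (-4, 181), (-2, 182), (0, 178), (2, 177), (4, 175), (6, 177), (8, 182), (10, 182), (12, 173), (14, 100), (16, 95), (18, 65), (20, 59), (22, 57), (24, 58), (26, 57)]
```

>>> move_arm:
  grip_force: 40
  rows:
    - [[1,0,1,35,0,0,0],[1,0,1,65,0,0,0],[1,0,1,85,0,0,0],[1,0,1,95,0,0,0],[1,0,1,95,0,0,0],[0.5,0,1,95,0,0,0],[0.3,0,1,95,0,0,0],[0.2,0,1,95,0,0,0]]

```text
time: 19.45
position: [579.0, -276.9, 27.4]
tcp_rot: [0.639, 0.769, 0.0, 0.001]
force: [0.0, 0.5, 6.4]
gripper_width: 0.65
finger_force: 41.8
```

>>> move_arm:
  rows:
    - [[0,0,0,0,0,0,0],[0,0,0,0,0,0,0],[0,0,0,0,0,0,0]]

```text
time: 19.82
position: [579.0, -276.9, 27.4]
tcp_rot: [0.639, 0.769, 0.0, 0.001]
force: [-0.1, -0.7, 6.8]
gripper_width: 0.651
finger_force: 41.8
```

>>> move_arm:
  rows:
    - [[0,0,0,-5,0,0,0],[0,0,0,-20,0,0,0],[0,0,0,-50,0,0,0],[0,0,0,-90,0,0,0],[0,0,0,-130,0,0,0],[0,0,0,-165,0,0,0],[0,0,0,-180,0,0,0],[0,0,0,-180,0,0,0]]

```text
time: 20.82
position: [578.7, -276.7, 207.1]
tcp_rot: [0.639, 0.769, 0.0, 0.001]
force: [-0.3, -0.3, -3.0]
gripper_width: 0.651
finger_force: 43.0
```

```bash
python3 - <<'E'
from h import *
state();rel([589,241,207],18.9);print(np.round(sensors.sense()['joint_pos'],2))
E
```

```text
20.825 [ 578.7 -276.7  207.1] [6.392e-01 7.690e-01 1.000e-04 7.000e-04] [-0.3 -0.3 -3. ] 0.6507710642480407 43.04405093193054
shift [ 5.071e+02  1.048e+02 -3.000e-01] turn [ 0.06  0.06 -8.37]
[-0.54  0.52  1.31  0.    1.31 -0.72]
```

>>> move_arm:
  rows:
    - [[0,22,5,0,0,0,-0.5],[0,60,12,0,0,0,-1],[0,100,21,0,0,0,-2],[0,142,29,0,0,0,-3],[0,184,38,0,0,0,-4],[0,226,47,0,0,0,-5],[0,268,55,0,0,0,-6],[0,310,64,0,0,0,-7]]

```text
time: 21.82
position: [583.4, 42.0, 204.9]
tcp_rot: [0.591, 0.807, -0.001, -0.001]
force: [-0.4, 0.7, -2.9]
gripper_width: 0.653
finger_force: 43.1
```

>>> move_arm:
  rows:
    - [[0,40,8,0,0,0,-0.5],[0,80,16,0,0,0,-1],[0,120,25,0,0,0,-1.2],[0,155,32,0,0,0,-1.4],[0,180,37,0,0,0,-1.4],[0,192,40,0,0,0,-1.4],[0,197,40.8,0,0,0,-1.4],[0,197,40.8,0,0,0,-1.4]]

```text
time: 22.82
position: [564.1, 239.6, 206.0]
tcp_rot: [0.581, 0.814, -0.0, -0.0]
force: [0.5, 0.6, -2.4]
gripper_width: 0.653
finger_force: 43.1
```

```bash
cat > car.py <<'E'
from h import *
state();rel([589,241,207],18.9)
w=optics.get_image('wrist')[:,:,::-1];cv2.imwrite('pics/raw9.png',w);m=optics.camera_model('wrist')
g=cv2.cvtColor(w,cv2.COLOR_BGR2GRAY).astype(float)
y=np.radians(18.9);u=np.array([np.cos(y),np.sin(y)]);v=np.array([-u[1],u[0]]);n=np.array([590,239.3])
def f(a,b,z=35):
    q=proj(m,[*(n+a*u+b*v),z]);i,j=int(round(q[1])),int(round(q[0]));return int(g[i,j]) if 0<=i<420 and 0<=j<560 else -1
for a in(-50,-40,40,50): print('v-profile at u',a,[(b,f(a,b)) for b in range(14,40,2)],[(b,f(a,b)) for b in range(70,96,2)])
for b in(50,62): print('u-profile at v',b,[(a,f(a,b)) for a in range(-74,-50,2)],[(a,f(a,b)) for a in range(50,76,2)])
E
python3 car.py
```

```text
22.825 [564.1 239.6 206. ] [ 5.812e-01  8.138e-01 -3.000e-04 -2.000e-04] [ 0.5  0.6 -2.4] 0.6528835858958105 43.12688648700714
shift [-6.8 24.  -1. ] turn [-0.04  0.01  0.03]
v-profile at u -50 [(14, 119), (16, 119), (18, 118), (20, 119), (22, 121), (24, 122), (26, 121), (28, 123), (30, 120), (32, 121), (34, 114), (36, 71), (38, 89)] [(70, 116), (72, 116), (74, 116), (76, 117), (78, 115), (80, 116), (82, 113), (84, 111), (86, 107), (88, 109), (90, 124), (92, 140), (94, 140)]
v-profile at u -40 [(14, 119), (16, 120), (18, 121), (20, 120), (22, 123), (24, 122), (26, 123), (28, 123), (30, 121), (32, 122), (34, 110), (36, 74), (38, 84)] [(70, 115), (72, 115), (74, 116), (76, 116), (78, 118), (80, 117), (82, 116), (84, 114), (86, 119), (88, 114), (90, 131), (92, 138), (94, 137)]
v-profile at u 40 [(14, 123), (16, 124), (18, 123), (20, 123), (22, 120), (24, 121), (26, 118), (28, 117), (30, 116), (32, 131), (34, 150), (36, 138), (38, 172)] [(70, 106), (72, 121), (74, 122), (76, 123), (78, 120), (80, 118), (82, 117), (84, 111), (86, 112), (88, 114), (90, 137), (92, 145), (94, 144)]
v-profile
[... 199 characters left out ...]
, 123), (80, 122), (82, 122), (84, 114), (86, 115), (88, 108), (90, 133), (92, 135), (94, 137)]
u-profile at v 50 [(-74, 141), (-72, 137), (-70, 137), (-68, 134), (-66, 137), (-64, 140), (-62, 129), (-60, 120), (-58, 114), (-56, 79), (-54, 109), (-52, 117)] [(50, 115), (52, 110), (54, 53), (56, 52), (58, 59), (60, 103), (62, 120), (64, 132), (66, 137), (68, 142), (70, 147), (72, 146), (74, 143)]
u-profile at v 62 [(-74, 145), (-72, 146), (-70, 140), (-68, 136), (-66, 136), (-64, 134), (-62, 131), (-60, 121), (-58, 102), (-56, 68), (-54, 110), (-52, 118)] [(50, 118), (52, 109), (54, 55), (56, 52), (58, 59), (60, 97), (62, 120), (64, 138), (66, 144), (68, 141), (70, 136), (72, 142), (74, 146)]
```

>>> move_arm:
  rows:
    - [[0,-2,14,0,0,0,0],[0,-3.2,24.4,10,0,0,0],[0,-3.2,24.4,40,0,0,0],[0,-3.2,24.4,75,0,0,0],[0,-3.2,24.4,110,0,0,0],[0,-3.2,24.4,120,0,0,0],[0,-3.2,24.4,120,0,0,0]]

```text
time: 23.75
position: [588.7, 244.8, 86.1]
tcp_rot: [0.581, 0.814, -0.0, -0.0]
force: [-0.6, -1.0, -1.2]
gripper_width: 0.65
finger_force: 43.2
```

```bash
sed -i 's/rel(\[589.*/rel([588.2,244.5,27],18.9)/' car.py; python3 car.py
```

```text
23.75 [588.7 244.8  86.1] [ 5.813e-01  8.137e-01 -3.000e-04 -2.000e-04] [-0.6 -1.  -1.2] 0.6497814137181683 43.22048842906952
shift [-0.1 -0.5 59.1] turn [-0.04  0.    0.02]
v-profile at u -50 [(14, 93), (16, 98), (18, 102), (20, 86), (22, 89), (24, 94), (26, 101), (28, 89), (30, 92), (32, 110), (34, 116), (36, 78), (38, 77)] [(70, 86), (72, 91), (74, 96), (76, 86), (78, 89), (80, 92), (82, 94), (84, 84), (86, 102), (88, 113), (90, 126), (92, 132), (94, 130)]
v-profile at u -40 [(14, 118), (16, 117), (18, 116), (20, 116), (22, 116), (24, 115), (26, 115), (28, 116), (30, 116), (32, 115), (34, 116), (36, 73), (38, 69)] [(70, 114), (72, 114), (74, 113), (76, 114), (78, 113), (80, 113), (82, 116), (84, 114), (86, 109), (88, 114), (90, 124), (92, 136), (94, 136)]
v-profile at u 40 [(14, 121), (16, 120), (18, 121), (20, 119), (22, 118), (24, 118), (26, 120), (28, 144), (30, 146), (32, 127), (34, 176), (36, 177), (38, 176)] [(70, 101), (72, 120), (74, 119), (76, 117), (78, 117), (80, 114), (82, 115), (84, 112), (86, 109), (88, 104), (90, 136), (92, 143), (94, 144)]
v-profile at u 50 [(14, 1
[... 177 characters left out ...]
, (78, 119), (80, 120), (82, 118), (84, 114), (86, 114), (88, 109), (90, 129), (92, 131), (94, 132)]
u-profile at v 50 [(-74, 139), (-72, 142), (-70, 139), (-68, 133), (-66, 131), (-64, 130), (-62, 127), (-60, 113), (-58, 108), (-56, 69), (-54, 66), (-52, 66)] [(50, 112), (52, 113), (54, 54), (56, 53), (58, 50), (60, 87), (62, 117), (64, 125), (66, 134), (68, 142), (70, 142), (72, 142), (74, 134)]
u-profile at v 62 [(-74, 141), (-72, 141), (-70, 137), (-68, 141), (-66, 138), (-64, 131), (-62, 131), (-60, 112), (-58, 111), (-56, 67), (-54, 66), (-52, 64)] [(50, 113), (52, 111), (54, 55), (56, 50), (58, 49), (60, 89), (62, 114), (64, 133), (66, 135), (68, 133), (70, 132), (72, 139), (74, 141)]
```

>>> move_arm:
  rows:
    - [[0,1,0,10,0,0,0],[0,1,0,30,0,0,0],[0,1,0,48,0,0,0],[0,1,0,57,0,0,0],[0,1,0,60,0,0,0],[0,1,0,61,0,0,0],[0,1,0,61,0,0,0]]

```text
time: 24.68
position: [588.4, 245.9, 25.8]
tcp_rot: [0.581, 0.814, 0.0, 0.0]
force: [-0.3, -0.5, -2.5]
gripper_width: 0.653
finger_force: 43.3
```

>>> move_arm:
  rows:
    - [[0,0,0,0.7,0,0,0],[0,0,0,1.4,0,0,0],[0,0,0,1.4,0,0,0]]

```text
time: 25.05
position: [588.0, 245.8, 24.0]
tcp_rot: [0.581, 0.814, -0.0, -0.0]
force: [-1.0, -0.5, -3.1]
gripper_width: 0.649
finger_force: 43.3
```

>>> move_arm:
  rows:
    - [[0,0,0,0.7,0,0,0],[0,0,0,1.2,0,0,0],[0,0,0,1.2,0,0,0]]

```text
time: 25.42
position: [588.1, 245.9, 23.4]
tcp_rot: [0.581, 0.814, 0.0, 0.0]
force: [-4.3, -0.7, 8.0]
gripper_width: 0.651
finger_force: 44.6
```

Contact is at 23.4, as predicted (tin standing on the floor). Releasing.

>>> move_arm:
  rows:
    - [[0,0,0,-0.6,0,0,0],[0.4,0,0,-0.6,0,0,0],[0.7,0,0,-0.6,0,0,0],[0.7,0,0,-0.6,0,0,0],[0.7,0,0,-0.6,0,0,0],[0.7,0,0,-20,0,0,0],[0.7,0,0,-60,0,0,0],[0.7,0,0,-110,0,0,0]]

```text
time: 26.42
position: [587.7, 245.7, 134.7]
tcp_rot: [0.581, 0.814, -0.0, -0.0]
force: [0.5, 0.8, 0.1]
gripper_width: 0.849
finger_force: 0.0
```

>>> move_arm:
  rows:
    - [[1,0,0,-40,0,0,0],[1,0,0,-60,0,0,0],[1,0,0,-60,0,0,0]]

```text
time: 26.8
position: [589.0, 246.1, 195.6]
tcp_rot: [0.581, 0.814, 0.002, 0.001]
force: [0.1, 0.2, 0.3]
gripper_width: 1.005
finger_force: 0.0
```

```bash
python3 - <<'E'
from h import *
state()
w=optics.get_image('wrist')[:,:,::-1];m=optics.camera_model('wrist');cv2.imwrite('pics/raw10.png',w)
g=cv2.cvtColor(w,cv2.COLOR_BGR2GRAY);sat=cv2.cvtColor(w,cv2.COLOR_BGR2HSV)[:,:,1]
y=np.radians(18.9);u=np.array([np.cos(y),np.sin(y)]);v=np.array([-u[1],u[0]]);n=np.array([588.5,243.9])
f=lambda im,a,b,z:int(im[tuple(np.round(proj(m,[*(n+a*u+b*v),z])[::-1]).astype(int))])
print('top z84 u',[(a,f(g,a,0,84)) for a in range(-36,38,3)]);print('top v',[(b,f(g,0,b,84)) for b in range(-30,33,2)])
print('sat v',[(b,f(sat,0,b,84)) for b in range(-30,33,2)])
E
```

```text
26.8 [589.  246.1 195.6] [0.5812 0.8138 0.0017 0.0013] [0.1 0.2 0.3] 1.005444195209503 0.0
top z84 u [(-36, 77), (-33, 81), (-30, 82), (-27, 149), (-24, 168), (-21, 169), (-18, 168), (-15, 167), (-12, 169), (-9, 172), (-6, 171), (-3, 171), (0, 169), (3, 165), (6, 174), (9, 176), (12, 174), (15, 171), (18, 167), (21, 169), (24, 163), (27, 90), (30, 84), (33, 85), (36, 94)]
top v [(-30, 56), (-28, 58), (-26, 52), (-24, 55), (-22, 59), (-20, 56), (-18, 53), (-16, 56), (-14, 92), (-12, 138), (-10, 141), (-8, 171), (-6, 172), (-4, 172), (-2, 168), (0, 169), (2, 164), (4, 164), (6, 170), (8, 173), (10, 176), (12, 175), (14, 171), (16, 131), (18, 90), (20, 65), (22, 55), (24, 60), (26, 59), (28, 57), (30, 61), (32, 104)]
sat v [(-30, 140), (-28, 126), (-26, 158), (-24, 146), (-22, 139), (-20, 145), (-18, 161), (-16, 133), (-14, 27), (-12, 20), (-10, 9), (-8, 28), (-6, 28), (-4, 28), (-2, 30), (0, 27), (2, 30), (4, 30), (6, 27), (8, 29), (10, 30), (12, 26), (14, 20), (16, 6), (18, 14), (20, 131), (22, 144), (24, 131), (26, 135), (28, 140), (30, 114), (32, 113)]
```

The tin stands upright within the middle place: its top is at the expected height and position, spanning v -14 to +17 inside the ±25 place. The gripper is clear.

```bash
python3 -c "
from cell import r
print(r.job_done())"
```

```text
the job is handed in; nothing more can be done
None
```

The proud lid was clicked home in the squeezer, the handles sprang open, and the closed tin stands upright in the carton's middle place; I handed the job in at about 27 s.

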